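# Unstack the tea things and lay the tea table

## Task

Take the stacked tea things apart and lay the table: the cup on the saucer, the round tin on the round cork mat, the square tin on the square cork mat and the long wooden tea chest on the long cork mat. Each stands upright in the middle of its own place, the square tin and the chest lined up with the edges of their mats. Set everything down gently, let nothing drop or tip over, and leave the teapot and the glass cloche where they stand.

Things in the scene. Friction and masses are not known exactly. Their poses are not given: they have to be found in the camera images.
- chest: Long closed wooden tea chest, 62 x 180 x 50 mm (x, y, z), brass clasp on its -x side. Loose, about 0.35 kg. It is the bottom of the stack. Origin: centre of its underside; its y axis is its long way, z up. The cup and the square tin stand on its flat top, near opposite ends, about 50 mm either side of its middle; which is at which end varies.
- square_tin: Closed square aluminium tin with paper label, 60 x 60 x 50 mm, loose, about 0.18 kg. Origin: centre of its underside; x and y along its sides, z up. Starts on the chest, roughly in line with it, with the round tin on its top.
- round_tin: Closed round brass tin with paper label, diameter 46 mm, height 45 mm, loose, about 0.11 kg. Origin: centre of its underside, z up. Starts on the square tin.
- cup: White porcelain cup with a leaf pattern and no handle, open at the top, 62 mm high, outer diameter 54 mm at the foot and 60 mm at the rim, wall 4 mm, loose, about 0.16 kg. Origin: centre of its underside, z up. Starts upright on the chest, beside the square tin.
- long_mat: Long cork mat for the chest, 80 x 200 x 6 mm (x, y, z), fixed to the table. Origin: centre of its underside, on the table; its top is 6 mm higher; its y axis is its long way.
- square_mat: Square cork mat for the square tin, 85 x 85 x 6 mm, fixed. Origin: centre of its underside; top 6 mm higher; x and y along its edges.
- round_mat: Small round cork mat for the round tin, diameter 76 mm, 6 mm thick, fixed. Origin: centre of its underside; top 6 mm higher.
- saucer: White saucer for the cup, fixed. Origin: centre of its underside. A flat inner floor of about 80 mm diameter, 6 mm above the origin, on which the cup stands; the rim around it rises to 14 mm and to an outer diameter of 120 mm.
- teapot: White teapot, not to be moved: body of diameter 112 mm, spout to its +y side reaching 102 mm from its axis, hoop handle up to 194 mm high; stands loose beyond or outside the mats. Origin: centre of its underside.
- cloche: Glass dome on a round wooden base with a small plant inside, not to be moved: diameter 116 mm, 198 mm high; stands loose beyond or outside the mats. Origin: centre of its underside. Unlisted clutter lies between the places, none of it over 30 mm high: a tealight glass, a remote control, a notebook, a small dish, a spectacles case. Stock of up to 0.2 m stands on the table only at its far edge and beyond 0.5 m to either side.
There are look-alikes about, which are no part of the job. What is shaped like the round_tin but green or orange is not meant. There is more than one size of the chest; the one meant has the size given above.

How it is judged:
By the outcome, as a careful person would: the job done as asked, in the order asked, and still so for the second after the job is handed in, with the robot touching nothing.
It also fails if it takes over 120 s, if anything falls off the work surface, if the arm or the gripper's body presses on something with over 40 N, if the wrist force passes 120 N, or if a joint passes its speed limit or range.

## Robot

A 7-joint arm with a two-finger parallel gripper is mounted at the origin on the work surface. World frame = base frame: x ahead of the robot, y to its left, z up, the work surface at z = 0. Lengths are in m, angles in rad, forces in N, time in s.
With the tool pointing down it reaches from about 0.4 to 0.925 m from the base axis. Payload 5.6 kg.
Tool frame: the origin (TCP) lies midway between the tips of the shut fingers; the grasp point (between the pads) lies 19 mm behind it; x points along the fingers, y is the direction in which the jaws open and shut, and the axes are right-handed (so a half turn about x gives the same grasp; the last joint's range is limited). The gripper opens to 85 mm and grips with 20 to 120 N. Pads are 22 mm wide; open, the fingers measure 114 mm over their backs; the gripper's body (76 mm by 85 mm) begins 54 mm behind the grasp point. The pads swing forward as they close: fully open they stand 13 mm farther back than shut.
Start: joints at [-1.372, 0.468, -0.012, 1.603, 0.006, 1.071, -0.056], TCP at [0.156, 0.631, 0.231] pointing down, gripper open.
Joint ranges: [-2.53, 2.53], [-0.31, 2.02], [-1.57, 1.55], [0.28, 2.44], [-1.29, 4.43], [0.15, 1.84], [-2.92, 2.92]. Speed limits (rad/s): [2.57, 2.57, 3.14, 3.14, 3.14, 3.14, 3.14].

## Interface

Orientations are given as a unit quaternion [w, x, y, z].
In Python, from rig import status, imaging, order gives the robot as it stands. The module is installed in compiled form; this text tells all that it offers.
- The arm moves only by the shell command python3 -m jog 'ROWS' [FORCE]. ROWS is JSON, a list of rows, each a list of 3 entries, a list of its own where there are three numbers: the turn, a rotation vector about the tool's x, y, z in rad, then the shift along the tool's x, y, z in m, then the finger opening in m, from 0 to 0.0854. In form: [[[ax, ay, az], [x, y, z], fingers], ...]. A call has 1 to 10 rows; each row is the pose to reach, as a shift and turn from the pose commanded when the call began, along the tool's axes at that moment; what a row does not reach only later rows make up. A row lasts 1/12 s, in which the tool goes at most 41.7 mm and 7.16 degrees, less where a joint would pass 70% of its speed; a pose out of reach is approached as far as the arm can. A call with a gripper value outside its range is refused whole. The fingers move at their own pace and stop on an object; FORCE is the grip in N (left out, the last holds). Time passes only in rows, so rows that repeat a pose let the fingers close. It gives the time, the measured TCP pose, the force and the opening at its end, in the units of the state.
- status.observe(): the state, without advancing time (a new reading comes with each control period).
- imaging.read_camera(name): name is "scene" or "top"; returns the picture (400x640x3 uint8, red, green, blue); there is no depth.
- imaging.camera_params(name): a dict with "fx", "fy", "cx", "cy" (pixels), "rvec" (rotation vector, rad) and "tvec" (3), from world to camera coordinates, as OpenCV has them. Camera axes: x right, y down, z forward; pixel columns grow to the right and rows downward; lengths in m; the calibration is good to about 2 mm. A picture is of the moment at which its call begins. camera_params takes no time and is no camera call.
- order.sign_off(): hands the job in, once; it reports no verdict.
The state is a dict: "time": time; "qpos": joint angles; "qd": joint speeds; "joint_efforts": joint torques, N m; "position": TCP position; "eef_rot": TCP orientation; "ft_force": force on the tool from outside, world axes, zero at the start; "torque": the same for the moment, N m; "width": opening from 0.0 (shut) to 1.0 (fully open).
Only numpy, scipy, OpenCV 4.12 (cv2) and the standard library are available. Lean on these libraries where they do the work, as an engineer would, in place of code of your own. Each camera call takes 0.05 s, during which the arm holds its last target. There are 200 camera calls.

## Working session

There is one attempt and no reset: what is moved stays moved. The work goes in short steps, Python scripts to look and compute and a shell command to move; the robot and the scene stay as the last step left them, time stands still between calls to the robot, and variables do not carry over. Pictures are saved under pics/ and viewed, about 12 in all and at most 16, crops included, and the job is handed in when it is done.

```bash
mkdir -p pics; cat > h.py <<'E'
import numpy as np, cv2
from rig import status, imaging, order
def snap(n,f):
    im=imaging.read_camera(n); cv2.imwrite(f'pics/{f}.png',im[:,:,::-1]); return im
def cam(n):
    p=imaging.camera_params(n); K=np.array([[p['fx'],0,p['cx']],[0,p['fy'],p['cy']],[0,0,1.]])
    return K,np.array(p['rvec'],float).ravel(),np.array(p['tvec'],float).ravel()
def ray(n,u,v,z):
    K,r,t=cam(n); R=cv2.Rodrigues(r)[0]; d=R.T@np.linalg.inv(K)@[u,v,1]; c=-R.T@t
    return (c+d*(z-c[2])/d[2])[:2].round(4)
def proj(n,P):
    K,r,t=cam(n); return cv2.projectPoints(np.array(P,float).reshape(-1,3),r,t,K,None)[0].reshape(-1,2).round(1)
def st():
    s=status.observe(); print({k:np.round(s[k],4).tolist() for k in('time','qpos','position','eef_rot','ft_force','width')})
    return s
def crop(im,f,u0,v0,u1,v1,k):
    cv2.imwrite(f'pics/{f}.png',cv2.resize(im[v0:v1,u0:u1,::-1],None,fx=k,fy=k,interpolation=cv2.INTER_CUBIC))
E
python3 - <<'E'
from h import *
snap('scene','s0');snap('top','t0');st()
for n in('scene','top'):
    K,r,t=cam(n);R=cv2.Rodrigues(r)[0];print(n,K[0,0],(-R.T@t).round(3),R[2].round(3))
E
```

```text
{'time': 0.1, 'qpos': [-1.372, 0.4683, -0.0116, 1.6035, 0.006, 1.0714, -0.0563], 'position': [0.1556, 0.6306, 0.2304], 'eef_rot': [0.7019, 0.0847, 0.702, -0.0859], 'ft_force': [-0.391, -0.5171, -0.0151], 'width': 0.9932}
scene 441.6238180735887 [ 1.221 -0.651  1.092] [-0.491  0.481 -0.726]
top 421.2943193300669 [0.397 0.022 1.746] [ 0.085 -0.014 -0.996]
```

View pics/s0.png

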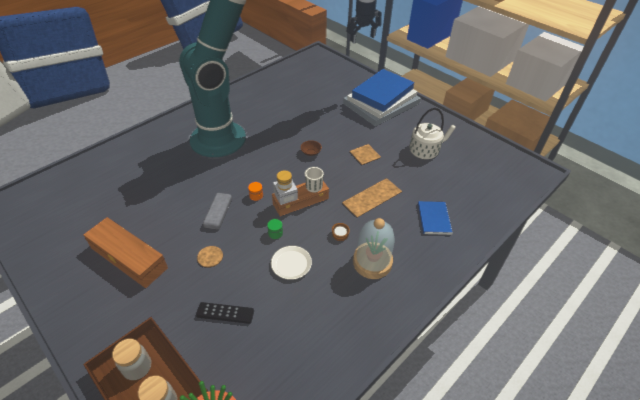

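View pics/t0.png

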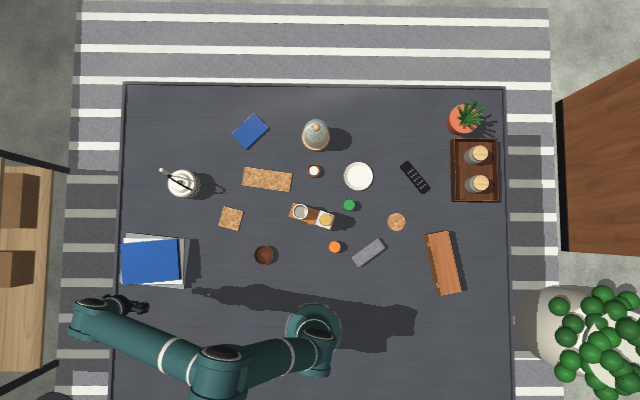

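Candidates: the chest is the small one at top (312,215); the big one at (444,263) is a look-alike. The round tin is the brass one on the square tin at top (326,220) / scene (285,180). The orange (335,247) and green (349,205) tins are look-alikes. I'll check this in close crops.

```bash
python3 - <<'E'
from h import *
t=cv2.imread('pics/t0.png')[:,:,::-1];s=cv2.imread('pics/s0.png')[:,:,::-1]
a=cv2.resize(t[190:240,275:355],None,fx=8,fy=8,interpolation=cv2.INTER_CUBIC)
crop(t,'ct0',280,195,345,240,12)
crop(s,'cs0',245,155,345,225,8)
# mats
for n,im,lst in(('top',t,{'long':(267,179),'sq':(231,218),'round':(397,222),'saucer':(358,176)}),('scene',s,{'long':(372,197),'sq':(365,154),'round':(210,257),'saucer':(291,263)})):
    hsv=cv2.cvtColor(np.ascontiguousarray(im),cv2.COLOR_RGB2HSV)
    for k,(u,v) in lst.items():
        m=((hsv[...,1]>90)&(hsv[...,2]>90)) if k!='saucer' else (hsv[...,2]>120)
        m=cv2.morphologyEx(m.astype(np.uint8),cv2.MORPH_CLOSE,np.ones((3,3)))
        _,L,stt,c=cv2.connectedComponentsWithStats(m)
        win=L[v-3:v+4,u-3:u+4]; l=np.bincount(win[win>0]).argmax()
        pts=cv2.findContours((L==l).astype(np.uint8),0,1)[0]; pts=max(pts,key=len)[:,0]
        z=.012 if k=='saucer' else .005
        W=np.array([ray(n,*q,z) for q in pts])
        (c0,sz,an)=cv2.minAreaRect((W*1000).astype(np.float32))
        print(n,k,stt[l],'px c',c[l].round(1),'area c',ray(n,*c[l],z),'rect',np.round(c0,1),np.round(sz,1),round(an,1))
E
```

```text
top long [242 167  50  25 910] px c [266.7 179. ] area c [0.6164 0.1992] rect [616.5 199.2] [198.7  79.3] 82.4
top sq [218 206  25  25 418] px c [230.5 218.1] area c [0.4527 0.3453] rect [453. 345.] [83.7 84.2] 75.6
top round [387 213  19  18 256] px c [396.  221.4] area c [ 0.4443 -0.3384] rect [ 444.1 -338.3] [70.4 74.8] 0.5
top saucer [343 162  30  29 673] px c [357.7 175.7] area c [ 0.6327 -0.1789] rect [ 631.6 -178.2] [117.4 120.9] 0.5
scene long [ 343  179   59   38 1035] px c [371.3 197.1] area c [0.6163 0.1966] rect [615.9 200.8] [200.3  81.2] 82.2
scene sq [350 144  30  21 357] px c [364.8 153.8] area c [0.4527 0.3456] rect [452.1 345.9] [85.2 86.3] 76.2
scene round [197 246  26  21 425] px c [209.5 256.1] area c [ 0.4447 -0.339 ] rect [ 444.1 -338.1] [75.1 73.1] 46.6
scene saucer [ 271  245   41   35 1125] px c [290.9 261.9] area c [ 0.6318 -0.1792] rect [ 630.4 -178.1] [118.6 120.9] 46.9
```

View pics/ct0.png

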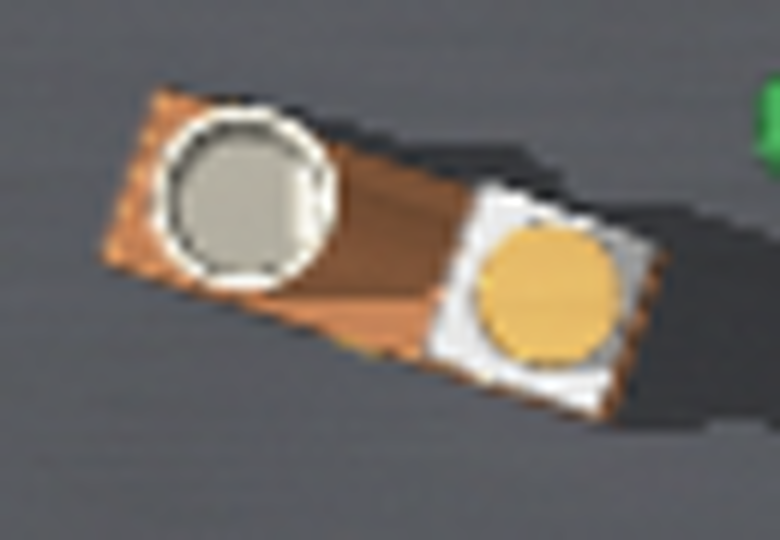

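View pics/cs0.png

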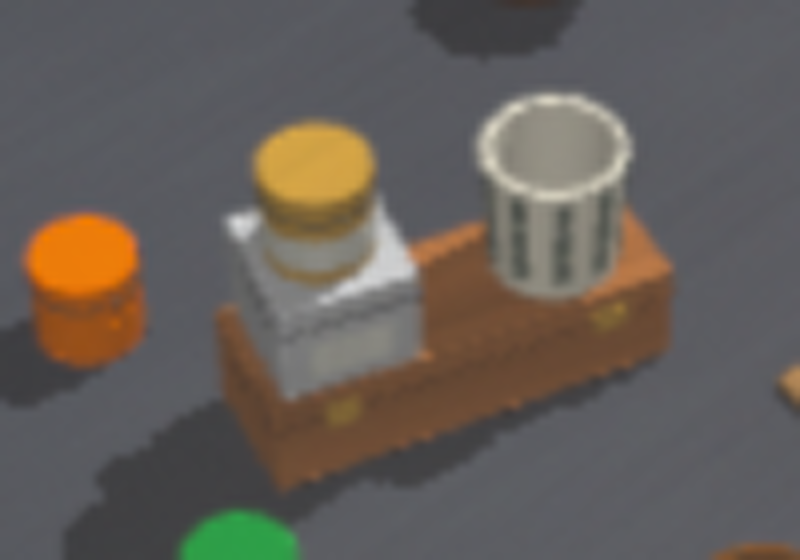

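The crops confirm the choice: brass-and-white tin on the square tin (-y end), cup at the +y end, 62x180 chest with two hinges on the +x side, so the clasp faces the robot. Next I'll locate the objects from both crops.

```bash
python3 - <<'E'
from h import *
from scipy.optimize import least_squares
T=lambda U,V:('top',(U+.5)/12-.5+280,(V+.5)/12-.5+195)
S=lambda U,V:('scene',(U+.5)/8-.5+245,(V+.5)/8-.5+155)
print('cup',ray(*T(247,198),.112),ray(*S(555,147),.112))
print('rtin',ray(*T(549,294),.145),ray(*S(316,167),.145))
def fit(obs,hx,hy,guess):
    def f(p):
        c,s=np.cos(p[2]),np.sin(p[2]);r=[]
        for o,(a,b,z) in obs:
            q=proj(o[0],[p[0]+c*a*hx-s*b*hy,p[1]+s*a*hx+c*b*hy,z])[0]; r+=list(q-np.array(o[1:]))
        return r
    r=least_squares(f,guess,diff_step=1e-3,x_scale=[.1,.1,.1]);print(r.x.round(4),np.degrees(r.x[2]).round(1),'res',r.fun.round(1))
fit([(T(157,88),(1,1,.05)),(T(103,262),(-1,1,.05)),(T(665,250),(1,-1,.05)),(T(603,418),(-1,-1,.05)),
 (S(672,270),(1,1,.05)),(S(668,352),(1,1,0)),(S(282,490),(1,-1,0)),(S(218,312),(-1,-1,.05))],.031,.09,[.46,.02,-.28])
fit([(T(483,183),(1,1,.1)),(T(662,240),(1,-1,.1)),(T(608,412),(-1,-1,.1)),(T(430,352),(-1,1,.1)),
 (S(228,222),(-1,-1,.1)),(S(420,285),(1,1,.1)),(S(283,335),(1,-1,.1))],.03,.03,[.45,-.03,-.28])
s=st();from scipy.spatial.transform import Rotation as R
q=s['eef_rot'];print(R.from_quat([q[1],q[2],q[3],q[0]]).as_matrix().round(3))
E
```

```text
cup [0.4788 0.0566] [0.4787 0.059 ]
rtin [ 0.4475 -0.04  ] [ 0.4487 -0.0397]
[ 0.4621  0.0198 -0.28  ] -16.0 res [-2.3  0.4 -2.2  0.7 -1.9 -0.4 -1.   0.4  1.6 -1.6  1.7 -1.5  1.7 -0.3
  1.  -0.9]
[ 0.4482 -0.03   -0.2818] -16.1 res [-2.7 -0.1 -2.9 -0.5 -2.7 -0.1 -2.7  0.5  1.3 -1.1  2.5 -3.1  2.3 -3. ]
{'time': 0.1, 'qpos': [-1.372, 0.4683, -0.0116, 1.6035, 0.006, 1.0714, -0.0563], 'position': [0.1556, 0.6306, 0.2304], 'eef_rot': [0.7019, 0.0847, 0.702, -0.0859], 'ft_force': [-0.391, -0.5171, -0.0151], 'width': 0.9932}
[[-0.     0.24   0.971]
 [-0.002  0.971 -0.24 ]
 [-1.    -0.002  0.   ]]
```

```bash
sed -i 's/reshape(-1,2).round(1)/reshape(-1,2)/' h.py; cat >> h.py <<'E'
from scipy.spatial.transform import Rotation as Rn
def plan(x,y,z,psi):
    "shift and turn, in tool axes, to TCP x,y,z with the jaws along (-sin psi, cos psi), pointing down"
    s=st();q=s['eef_rot'];A=Rn.from_quat([q[1],q[2],q[3],q[0]]); c,n=np.cos(np.radians(psi)),np.sin(np.radians(psi))
    B=Rn.from_matrix(np.array([[0,-n,c],[0,c,n],[-1,0,0]]))
    d=A.inv().apply(np.array([x,y,z])-s['position']); print('turn',(A.inv()*B).as_rotvec().round(4),'shift',d.round(4),'rows',np.linalg.norm(d)/.0417)
def yaw():
    q=status.observe()['eef_rot'];M=Rn.from_quat([q[1],q[2],q[3],q[0]]).as_matrix();return np.degrees(np.arctan2(-M[0,1],M[1,1])).round(2)
E
python3 - <<'E'
from h import *
from scipy.optimize import least_squares
T=lambda U,V:('top',(U+.5)/12-.5+280,(V+.5)/12-.5+195)
S=lambda U,V:('scene',(U+.5)/8-.5+245,(V+.5)/8-.5+155)
def fit(obs,hx,hy,guess):
    def f(p):
        c,s=np.cos(p[2]),np.sin(p[2]);r=[]
        for o,(a,b,z) in obs:
            q=proj(o[0],[p[0]+c*a*hx-s*b*hy,p[1]+s*a*hx+c*b*hy,z])[0]; r+=list(q-np.array(o[1:]))
        return r
    r=least_squares(f,guess,x_scale=[.1,.1,.1]);print(r.x.round(4),np.degrees(r.x[2]).round(1),'res',r.fun.round(1))
fit([(T(157,88),(1,1,.05)),(T(103,262),(-1,1,.05)),(T(665,250),(1,-1,.05)),(T(603,418),(-1,-1,.05)),
 (S(672,270),(1,1,.05)),(S(668,352),(1,1,0)),(S(282,490),(1,-1,0)),(S(218,312),(-1,-1,.05))],.031,.09,[.46,.02,-.28])
fit([(T(483,183),(1,1,.1)),(T(662,240),(1,-1,.1)),(T(608,412),(-1,-1,.1)),(T(430,352),(-1,1,.1)),
 (S(228,222),(-1,-1,.1)),(S(420,285),(1,1,.1)),(S(283,335),(1,-1,.1))],.03,.03,[.45,-.03,-.28])
print('cloche',ray('top',316,133,.15),'pot',ray('top',182,183,.1))
plan(.479,.058,.20,-106)
E
```

```text
[ 0.4628  0.0128 -0.299 ] -17.1 res [-0.3 -0.1 -0.5  0.1 -0.1 -0.1  0.5  0.6  0.4 -0.   0.5  0.  -0.2  0.6
 -0.6 -0.1]
[ 0.4499 -0.0407 -0.3186] -18.3 res [ 0.4 -0.7  0.  -0.6 -0.3 -0.3 -0.1 -0.3 -0.7  0.5  0.2 -0.8 -0.5 -1.2]
cloche [ 0.7783 -0.0022] pot [0.5854 0.5202]
{'time': 0.1, 'qpos': [-1.372, 0.4683, -0.0116, 1.6035, 0.006, 1.0714, -0.0563], 'position': [0.1556, 0.6306, 0.2304], 'eef_rot': [0.7019, 0.0847, 0.702, -0.0859], 'ft_force': [-0.391, -0.5171, -0.0151], 'width': 0.9932}
turn [1.6082e+00 1.4000e-03 1.2000e-03] shift [ 0.0312 -0.4784  0.4511] rows 15.787002582819559
```

```bash
python3 -m jog '[[[1.0,0,0],[0,-0.28,0.265],0.085],[[1.0,0,0],[0,-0.28,0.265],0.085],[[1.0,0,0],[0,-0.28,0.265],0.085],[[1.0,0,0],[0,-0.28,0.265],0.085],[[1.0,0,0],[0,-0.28,0.265],0.085],[[1.0,0,0],[0,-0.28,0.265],0.085],[[1.0,0,0],[0,-0.28,0.265],0.085],[[1.0,0,0],[0,-0.28,0.265],0.085],[[1.0,0,0],[0,-0.28,0.265],0.085],[[1.0,0,0],[0,-0.28,0.265],0.085]]'; python3 -c "
from h import *
plan(.479,.058,.20,-107)"
```

```text
time: 0.93
position: [0.3486, 0.2897, 0.2313]
eef_rot: [0.574, 0.413, 0.573, -0.414]
ft_force: [0.8, -0.6, 0.3]
width: 0.996
{'time': 0.9333, 'qpos': [-1.0642, 0.1262, 0.3225, 2.0812, -0.0474, 0.9421, -0.3955], 'position': [0.3486, 0.2897, 0.2313], 'eef_rot': [0.5739, 0.4133, 0.5729, -0.4142], 'ft_force': [0.8137, -0.5515, 0.3375], 'width': 0.996}
turn [ 6.174e-01  1.800e-03 -3.000e-04] shift [0.0317 0.0507 0.261 ] rows 6.420869305480451
```

```bash
python3 -m jog '[[[0.62,0,0],[0.03,0.051,0.261],0.085],[[0.62,0,0],[0.03,0.051,0.261],0.085],[[0.62,0,0],[0.03,0.051,0.261],0.085],[[0.62,0,0],[0.03,0.051,0.261],0.085],[[0.62,0,0],[0.03,0.051,0.261],0.085],[[0.62,0,0],[0.03,0.051,0.261],0.085],[[0.62,0,0],[0.03,0.051,0.261],0.085],[[0.62,0,0],[0.03,0.051,0.261],0.085],[[0.62,0,0],[0.03,0.051,0.261],0.085]]'; python3 -c "
from h import *
plan(.479,.058,.060,-107)
s=snap('scene','s1');crop(s,'cs1',235,75,395,225,4)"
```

```text
time: 1.68
position: [0.4784, 0.0646, 0.2009]
eef_rot: [-0.422, -0.567, -0.422, 0.568]
ft_force: [-0.1, 0.5, -0.7]
width: 0.989
{'time': 1.6833, 'qpos': [-0.7049, 0.2376, 0.5794, 2.0615, -0.1665, 0.888, -0.3259], 'position': [0.4784, 0.0646, 0.2009], 'eef_rot': [-0.4215, -0.5673, -0.4217, 0.568], 'ft_force': [-0.0732, 0.4773, -0.6863], 'width': 0.9893}
turn [0.0035 0.0007 0.0008] shift [0.1409 0.0026 0.0061] rows 3.3817213631507896
```

View pics/cs1.png

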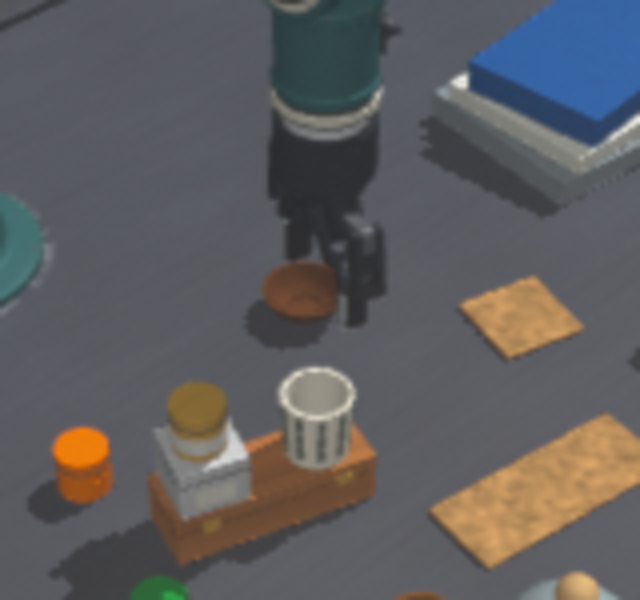

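```bash
python3 -c "
from h import *
p=status.observe()['position'];print(proj('scene',[p,[.479,.058,.112]]))
plan(.479,.058,.060,-107)"
```

```text
[[315.50958585 150.79906665]
 [313.76791084 173.12954878]]
{'time': 1.7333, 'qpos': [-0.7064, 0.237, 0.5782, 2.0619, -0.1665, 0.8881, -0.326], 'position': [0.478, 0.0659, 0.2009], 'eef_rot': [-0.422, -0.5668, -0.4226, 0.5675], 'ft_force': [-0.0951, 0.8883, 0.4853], 'width': 0.9971}
turn [0.006  0.0003 0.0011] shift [0.1409 0.0034 0.0072] rows 3.384393644174494
```

```bash
python3 -m jog '[[[0,0,0],[0.03,0.002,0.005],0.085],[[0,0,0],[0.06,0.002,0.005],0.085],[[0,0,0],[0.085,0.002,0.005],0.085],[[0,0,0],[0.1,0.002,0.005],0.085],[[0,0,0],[0.115,0.002,0.005],0.085],[[0,0,0],[0.13,0.002,0.005],0.085],[[0,0,0],[0.139,0.002,0.005],0.085],[[0,0,0],[0.139,0.002,0.005],0.085],[[0,0,0],[0.139,0.002,0.005],0.085],[[0,0,0],[0.139,0.002,0.005],0.085]]' 25; python3 -c "
from h import *
plan(.479,.058,.060,-107)"
```

```text
time: 2.57
position: [0.4794, 0.0606, 0.063]
eef_rot: [0.423, 0.568, 0.422, -0.567]
ft_force: [-0.0, 0.1, 0.2]
width: 0.993
{'time': 2.5667, 'qpos': [-0.5738, 0.4815, 0.461, 2.1454, -0.3796, 0.5909, -0.1295], 'position': [0.4794, 0.0606, 0.063], 'eef_rot': [0.4225, 0.5675, 0.4224, -0.5666], 'ft_force': [-0.013, 0.1156, 0.19], 'width': 0.993}
turn [ 0.0065 -0.001  -0.0009] shift [0.003  0.0003 0.0026] rows 0.09569163929692738
```

```bash
python3 -m jog '[[[0,0,0],[0,0,0.0025],0.07],[[0,0,0],[0,0,0.0025],0.06],[[0,0,0],[0,0,0.0025],0.05],[[0,0,0],[0,0,0.0025],0.045],[[0,0,0],[0,0,0.0025],0.045],[[0,0,0],[0,0,0.0025],0.045],[[0,0,0],[0,0,0.0025],0.045],[[0,0,0],[-0.01,0,0.0025],0.045],[[0,0,0],[-0.025,0,0.0025],0.045],[[0,0,0],[-0.025,0,0.0025],0.045]]' 30; python3 -c "
from h import *
st()"
```

```text
time: 3.4
position: [0.4797, 0.0576, 0.0896]
eef_rot: [0.423, 0.569, 0.422, -0.566]
ft_force: [0.1, -0.5, -1.4]
width: 0.687
{'time': 3.4, 'qpos': [-0.5996, 0.4308, 0.4971, 2.1387, -0.3397, 0.6429, -0.1582], 'position': [0.4797, 0.0576, 0.0896], 'eef_rot': [0.4225, 0.5686, 0.4216, -0.566], 'ft_force': [0.123, -0.5108, -1.3933], 'width': 0.6873}
```

```bash
python3 -m jog '[[[0,0,0],[-0.03,0,0],0.045],[[0,0,0],[-0.07,0,0],0.045],[[0,0,0],[-0.1,0,0],0.045],[[0,0,0],[-0.1,0,0],0.045],[[0,0,0],[-0.1,0,0],0.045]]'; python3 -c "
from h import *
plan(.6315,-.1785,.15,-107)"
```

```text
time: 3.82
position: [0.4791, 0.058, 0.1886]
eef_rot: [0.422, 0.569, 0.422, -0.566]
ft_force: [-0.3, -0.7, -1.6]
width: 0.69
{'time': 3.8167, 'qpos': [-0.6984, 0.256, 0.5924, 2.077, -0.1906, 0.856, -0.2864], 'position': [0.4791, 0.058, 0.1886], 'eef_rot': [0.4225, 0.5686, 0.4222, -0.5656], 'ft_force': [-0.3154, -0.7152, -1.5764], 'width': 0.6901}
turn [ 0.0062 -0.0031 -0.0028] shift [0.0387 0.2137 0.1831] rows 6.811443950339568
```

```bash
python3 -m jog '[[[0,0,0],[0,0.03,0.025],0.045],[[0,0,0],[0,0.06,0.05],0.045],[[0,0,0],[0,0.09,0.077],0.045],[[0,0,0],[0,0.12,0.103],0.045],[[0,0,0],[0.01,0.15,0.13],0.045],[[0,0,0],[0.02,0.18,0.155],0.045],[[0,0,0],[0.03,0.2,0.172],0.045],[[0,0,0],[0.038,0.2135,0.183],0.045],[[0,0,0],[0.038,0.2135,0.183],0.045],[[0,0,0],[0.038,0.2135,0.183],0.045]]'; python3 -c "
from h import *
plan(.6315,-.1785,.0195,-107)
s=snap('scene','s2');t=snap('top','t2');a=cv2.resize(s[195:295,235:365],None,fx=5,fy=5);b=cv2.resize(t[145:205,325:385],None,fx=5,fy=5)
cv2.imwrite('pics/c2.png',np.hstack([a[:300,100:550],b])[:,:,::-1])
print(proj('scene',[.6315,-.1785,.2]))"
```

```text
time: 4.65
position: [0.6284, -0.1799, 0.1461]
eef_rot: [-0.42, -0.566, -0.423, 0.569]
ft_force: [-0.4, 1.1, -2.2]
width: 0.689
{'time': 4.65, 'qpos': [-0.1776, 0.6177, 0.5767, 1.6871, -0.394, 0.9607, 0.2522], 'position': [0.6284, -0.1799, 0.1461], 'eef_rot': [-0.4203, -0.5663, -0.4228, 0.5691], 'ft_force': [-0.3519, 1.0755, -2.229], 'width': 0.6888}
turn [0.0034 0.0011 0.0051] shift [ 0.1265  0.0032 -0.0024] rows 3.0361444971144853
[[288.65009569 220.54962805]]
```

View pics/s2.png

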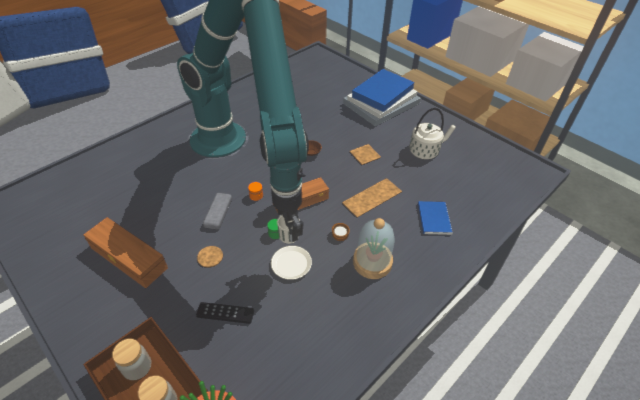

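The cup is held upright over the saucer (cup at about (287,230), saucer at (291,263)). Now I'll lower it.

```bash
python3 -m jog '[[[0,0,0],[0.03,0,0],0.045],[[0,0,0],[0.06,0,0],0.045],[[0,0,0],[0.085,0,0],0.045],[[0,0,0],[0.1,0,0],0.045],[[0,0,0],[0.11,0,0],0.045],[[0,0,0],[0.115,0,0],0.045],[[0,0,0],[0.118,0,0],0.045],[[0,0,0],[0.118,0,0],0.045],[[0,0,0],[0.118,0,0],0.045]]'; python3 -c "
from h import *
plan(.6315,-.1785,.0195,-107)"
```

```text
time: 5.5
position: [0.6311, -0.1794, 0.0325]
eef_rot: [0.423, 0.568, 0.422, -0.567]
ft_force: [-0.3, 0.4, -1.4]
width: 0.686
{'time': 5.5, 'qpos': [-0.121, 0.7641, 0.4937, 1.7275, -0.489, 0.7731, 0.3217], 'position': [0.6311, -0.1794, 0.0325], 'eef_rot': [0.4227, 0.5677, 0.4217, -0.5667], 'ft_force': [-0.3439, 0.355, -1.4152], 'width': 0.6857}
turn [ 0.0056 -0.0002 -0.002 ] shift [ 0.013   0.0001 -0.0009] rows 0.3125193719712906
```

```bash
python3 -m jog '[[[0,0,0],[0.006,0,0],0.045],[[0,0,0],[0.009,0,0],0.045],[[0,0,0],[0.011,0,0],0.045],[[0,0,0],[0.012,0,0],0.045],[[0,0,0],[0.012,0,0],0.045]]'; python3 -c "
from h import *
plan(.6315,-.1785,.0195,-107)"
```

```text
time: 5.92
position: [0.6301, -0.1791, 0.0195]
eef_rot: [0.422, 0.567, 0.422, -0.567]
ft_force: [-0.9, 1.1, 0.8]
width: 0.689
{'time': 5.9167, 'qpos': [-0.114, 0.782, 0.4834, 1.7294, -0.4986, 0.7556, 0.3288], 'position': [0.6301, -0.1791, 0.0195], 'eef_rot': [0.422, 0.5673, 0.4224, -0.5672], 'ft_force': [-0.9483, 1.1257, 0.793], 'width': 0.6887}
turn [ 0.0055 -0.0004  0.0004] shift [ 0.      0.0012 -0.0009] rows 0.03547014879564707
```

Force changed from -1.4 to +0.8 N, so the cup has touched down. Releasing and rising.

```bash
python3 -m jog '[[[0,0,0],[0,0,0],0.062],[[0,0,0],[0,0,0],0.068],[[0,0,0],[0,0,0],0.075],[[0,0,0],[0,0,0],0.082],[[0,0,0],[0,0,0],0.085],[[0,0,0],[-0.02,0,0],0.085],[[0,0,0],[-0.05,0,0],0.085],[[0,0,0],[-0.09,0,0],0.085],[[0,0,0],[-0.13,0,0],0.085],[[0,0,0],[-0.17,0,0],0.085]]'; python3 -c "
from h import *
plan(.4485,-.040,.19,-107)"
```

```text
time: 6.75
position: [0.6298, -0.1792, 0.1909]
eef_rot: [-0.422, -0.567, -0.422, 0.567]
ft_force: [1.0, -0.6, 0.4]
width: 0.991
{'time': 6.75, 'qpos': [-0.1994, 0.5671, 0.6052, 1.6572, -0.3635, 1.0326, 0.23], 'position': [0.6298, -0.1792, 0.1909], 'eef_rot': [-0.422, -0.5671, -0.4222, 0.5675], 'ft_force': [0.9955, -0.5653, 0.3756], 'width': 0.9905}
turn [0.0052 0.0003 0.0005] shift [ 0.001  -0.2137 -0.0812] rows 5.481668066754884
```

```bash
python3 -m jog '[[[0.005,0,0],[0,-0.035,-0.013],0.085],[[0.005,0,0],[0,-0.07,-0.026],0.085],[[0.005,0,0],[0,-0.105,-0.04],0.085],[[0.005,0,0],[0,-0.14,-0.053],0.085],[[0.005,0,0],[0,-0.175,-0.066],0.085],[[0.005,0,0],[0,-0.2,-0.076],0.085],[[0.005,0,0],[0,-0.2135,-0.081],0.085],[[0.005,0,0],[0,-0.2135,-0.081],0.085],[[0.005,0,0],[0,-0.2135,-0.081],0.085],[[0.005,0,0],[0,-0.2135,-0.081],0.085]]'; python3 -c "
from h import *
plan(.4485,-.040,.103,-107)
t=snap('top','t3');s=snap('scene','s3');a=cv2.resize(s[145:290,235:325],None,fx=4,fy=4);b=cv2.resize(t[150:222,300:380],None,fx=5,fy=5)
cv2.imwrite('pics/c3.png',np.hstack([a,cv2.copyMakeBorder(b,0,a.shape[0]-b.shape[0],0,0,0)])[:,:,::-1])"
```

```text
time: 7.58
position: [0.4501, -0.0408, 0.1898]
eef_rot: [0.421, 0.569, 0.42, -0.568]
ft_force: [-0.4, 0.1, 0.1]
width: 0.997
{'time': 7.5833, 'qpos': [-0.5629, 0.2005, 0.6549, 2.1438, -0.163, 0.8428, -0.1054], 'position': [0.4501, -0.0408, 0.1898], 'eef_rot': [0.4211, 0.5688, 0.4202, -0.5679], 'ft_force': [-0.3727, 0.0742, 0.0775], 'width': 0.9967}
turn [ 0.0002 -0.0002 -0.0018] shift [ 0.0868 -0.0019 -0.0003] rows 2.081112861212338
```

View pics/c3.png

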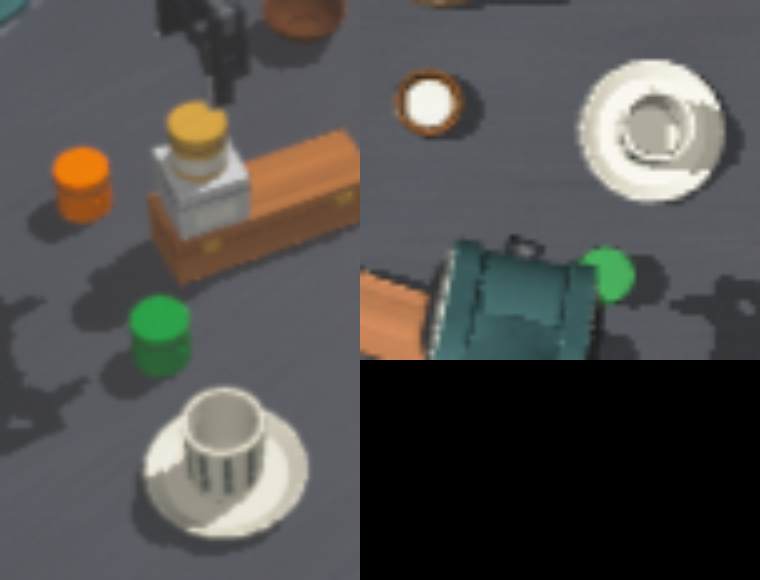

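The cup stands upright in the middle of the saucer (scene crop (226,440); saucer (226,462), offset by the rim height). The gripper is above the round tin.

```bash
python3 -m jog '[[[0,0,0],[0.03,-0.001,0],0.085],[[0,0,0],[0.055,-0.001,0],0.085],[[0,0,0],[0.07,-0.001,0],0.085],[[0,0,0],[0.08,-0.001,0],0.085],[[0,0,0],[0.0865,-0.001,0],0.085],[[0,0,0],[0.0865,-0.001,0],0.085],[[0,0,0],[0.0865,-0.001,0],0.085]]' 25; python3 -c "
from h import *
plan(.4485,-.040,.103,-107);print(ray('top',358.9,175.5,.068))"
```

```text
time: 8.27
position: [0.4485, -0.0404, 0.103]
eef_rot: [0.421, 0.568, 0.42, -0.568]
ft_force: [-0.1, -0.5, 1.0]
width: 0.992
{'time': 8.2667, 'qpos': [-0.4735, 0.3677, 0.5783, 2.2073, -0.3309, 0.6485, 0.044], 'position': [0.4485, -0.0404, 0.103], 'eef_rot': [0.4207, 0.5685, 0.4204, -0.5684], 'ft_force': [-0.085, -0.5142, 0.9673], 'width': 0.9924}
turn [-0.0001  0.0002 -0.0005] shift [ 0.     -0.0002 -0.0004] rows 0.01002323501099489
[ 0.626  -0.1773]
```

```bash
python3 -m jog '[[[0,0,0],[0,0,0],0.068],[[0,0,0],[0,0,0],0.055],[[0,0,0],[0,0,0],0.045],[[0,0,0],[0,0,0],0.038],[[0,0,0],[0,0,0],0.035],[[0,0,0],[0,0,0],0.035],[[0,0,0],[0,0,0],0.035],[[0,0,0],[-0.01,0,0],0.035],[[0,0,0],[-0.03,0,0],0.035],[[0,0,0],[-0.03,0,0],0.035]]'; python3 -c "
from h import *
plan(.4445,-.3385,.15,-107)"
```

```text
time: 9.1
position: [0.4498, -0.0402, 0.1355]
eef_rot: [0.422, 0.57, 0.42, -0.567]
ft_force: [0.7, -0.7, -1.1]
width: 0.532
{'time': 9.1, 'qpos': [-0.5159, 0.3031, 0.6202, 2.1891, -0.2688, 0.7165, -0.01], 'position': [0.4498, -0.0402, 0.1355], 'eef_rot': [0.4215, 0.5698, 0.4198, -0.5669], 'ft_force': [0.6632, -0.7013, -1.0935], 'width': 0.5321}
turn [ 0.0002 -0.0019 -0.0044] shift [-0.0147  0.0821  0.2868] rows 7.162248803326319
```

```bash
python3 -m jog '[[[0,0,0],[-0.025,0.005,0.01],0.035],[[0,0,0],[-0.04,0.015,0.045],0.035],[[0,0,0],[-0.04,0.025,0.085],0.035],[[0,0,0],[-0.04,0.036,0.123],0.035],[[0,0,0],[-0.04,0.047,0.161],0.035],[[0,0,0],[-0.035,0.058,0.2],0.035],[[0,0,0],[-0.025,0.068,0.235],0.035],[[0,0,0],[-0.01,0.077,0.265],0.035],[[0,0,0],[0,0.082,0.287],0.035],[[0,0,0],[0,0.082,0.287],0.035]]'; python3 -m jog '[[[0,0,0],[0,0,0],0.035],[[0,0,0],[0,0,0],0.035]]'; python3 -c "
from h import *
plan(.4445,-.3385,.009,-107)"
```

```text
time: 9.93
position: [0.44, -0.3433, 0.1312]
eef_rot: [-0.419, -0.568, -0.419, 0.571]
ft_force: [0.1, -0.7, -1.3]
width: 0.531
time: 10.1
position: [0.4427, -0.3376, 0.1326]
eef_rot: [0.421, 0.568, 0.421, -0.568]
ft_force: [-1.1, 0.2, -0.8]
width: 0.535
{'time': 10.1, 'qpos': [0.0794, 0.4985, 0.6596, 1.9475, -0.4084, 0.8315, 0.6655], 'position': [0.4427, -0.3376, 0.1326], 'eef_rot': [0.4206, 0.5683, 0.4212, -0.5681], 'ft_force': [-1.1179, 0.2336, -0.8381], 'width': 0.5345}
turn [ 0.001  -0.0008  0.0006] shift [0.1236 0.002  0.0005] rows 2.9655622822785794
```

```bash
python3 -m jog '[[[0,0,0],[0.03,0.002,0],0.035],[[0,0,0],[0.06,0.002,0],0.035],[[0,0,0],[0.085,0.002,0],0.035],[[0,0,0],[0.1,0.002,0],0.035],[[0,0,0],[0.108,0.002,0],0.035],[[0,0,0],[0.112,0.002,0],0.035],[[0,0,0],[0.112,0.002,0],0.035],[[0,0,0],[0.112,0.002,0],0.035]]'; python3 -c "
from h import *
plan(.4445,-.3385,.009,-107)"
```

```text
time: 10.77
position: [0.4456, -0.3389, 0.0218]
eef_rot: [0.422, 0.568, 0.42, -0.568]
ft_force: [0.1, 0.5, -1.0]
width: 0.532
{'time': 10.7667, 'qpos': [0.1839, 0.6728, 0.5285, 1.9765, -0.5575, 0.6368, 0.7811], 'position': [0.4456, -0.3389, 0.0218], 'eef_rot': [0.4215, 0.5684, 0.4205, -0.5678], 'ft_force': [0.0649, 0.5329, -1.0239], 'width': 0.5316}
turn [ 0.0014  0.0002 -0.0018] shift [ 0.0128 -0.0012 -0.0001] rows 0.308870269593395
```

```bash
python3 -m jog '[[[0,0,0],[0.006,-0.001,0],0.035],[[0,0,0],[0.009,-0.001,0],0.035],[[0,0,0],[0.011,-0.001,0],0.035],[[0,0,0],[0.012,-0.001,0],0.035],[[0,0,0],[0.0125,-0.001,0],0.035],[[0,0,0],[0.0125,-0.001,0],0.035]]'; python3 -c "
from h import *
plan(.4445,-.3385,.009,-107)"
```

```text
time: 11.27
position: [0.4438, -0.3386, 0.0095]
eef_rot: [0.421, 0.569, 0.421, -0.568]
ft_force: [-3.5, 2.8, 11.3]
width: 0.529
{'time': 11.2667, 'qpos': [0.1982, 0.6913, 0.5115, 1.9796, -0.5731, 0.6165, 0.7949], 'position': [0.4438, -0.3386, 0.0095], 'eef_rot': [0.4206, 0.5688, 0.4209, -0.5678], 'ft_force': [-3.4819, 2.8284, 11.3257], 'width': 0.5294}
turn [ 0.0005 -0.0015 -0.0005] shift [ 0.0005  0.0007 -0.0003] rows 0.02146637425482889
```

Touchdown at 11 N. I'll ease back 0.5 mm, release and rise.

```bash
python3 -m jog '[[[0,0,0],[-0.0007,0,0],0.035],[[0,0,0],[-0.0007,0,0],0.05],[[0,0,0],[-0.0007,0,0],0.058],[[0,0,0],[-0.0007,0,0],0.066],[[0,0,0],[-0.0007,0,0],0.075],[[0,0,0],[-0.02,0,0],0.08],[[0,0,0],[-0.05,0,0],0.085],[[0,0,0],[-0.09,0,0],0.085],[[0,0,0],[-0.13,0,0],0.085],[[0,0,0],[-0.16,0,0],0.085]]'; python3 -c "
from h import *
plan(.4495,-.0405,.17,-108)"
```

```text
time: 12.1
position: [0.4439, -0.3394, 0.171]
eef_rot: [0.421, 0.569, 0.42, -0.568]
ft_force: [1.4, -0.6, 0.7]
width: 0.997
{'time': 12.1, 'qpos': [0.0435, 0.4474, 0.7033, 1.9204, -0.3648, 0.9016, 0.6315], 'position': [0.4439, -0.3394, 0.171], 'eef_rot': [0.4213, 0.5686, 0.4199, -0.5682], 'ft_force': [1.3851, -0.5853, 0.7249], 'width': 0.9974}
turn [ 0.0175  0.0008 -0.0018] shift [ 0.0006 -0.082  -0.2875] rows 7.169390103979746
```

```bash
python3 -m jog '[[[0.017,0,0],[0,-0.011,-0.038],0.085],[[0.017,0,0],[0,-0.022,-0.076],0.085],[[0.017,0,0],[0,-0.033,-0.115],0.085],[[0.017,0,0],[0,-0.044,-0.153],0.085],[[0.017,0,0],[0,-0.055,-0.191],0.085],[[0.017,0,0],[0,-0.066,-0.23],0.085],[[0.017,0,0],[0,-0.076,-0.265],0.085],[[0.017,0,0],[0,-0.082,-0.287],0.085],[[0.017,0,0],[0,-0.082,-0.287],0.085],[[0.017,0,0],[0,-0.082,-0.287],0.085]]'; python3 -m jog '[[[0,0,0],[0,0,0],0.085],[[0,0,0],[0,0,0],0.085]]'; python3 -c "
from h import *
plan(.4495,-.0405,.059,-108)
t=snap('top','t4');s=snap('scene','s4');a=cv2.resize(s[145:245,235:335],None,fx=4,fy=4);b=cv2.resize(s[235:275,185:235],None,fx=6,fy=6)
cv2.imwrite('pics/c4.png',np.hstack([a,cv2.copyMakeBorder(b,0,a.shape[0]-b.shape[0],0,0,0)])[:,:,::-1])"
```

```text
time: 12.93
position: [0.449, -0.039, 0.1683]
eef_rot: [0.417, 0.571, 0.417, -0.571]
ft_force: [-0.7, 0.3, 0.2]
width: 0.993
time: 13.1
position: [0.449, -0.0416, 0.1683]
eef_rot: [-0.415, -0.572, -0.415, 0.572]
ft_force: [0.1, -0.4, -0.2]
width: 0.997
{'time': 13.1, 'qpos': [-0.5794, 0.245, 0.6865, 2.1654, -0.2161, 0.7967, -0.0708], 'position': [0.449, -0.0416, 0.1683], 'eef_rot': [-0.4154, -0.5723, -0.4151, 0.5724], 'ft_force': [0.0943, -0.4473, -0.1644], 'width': 0.9966}
turn [-0.0013  0.0004 -0.0003] shift [ 1.093e-01  1.000e-04 -1.300e-03] rows 2.622317933406165
```

View pics/c4.png

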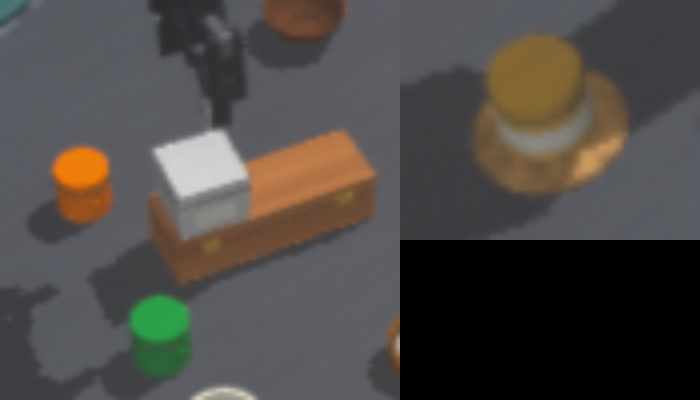

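The square tin is alone on the chest with its top corners at crop (153,148), (220,131), (249,180), (180,203). The round tin stands on its mat. Quick refit of the square tin.

```bash
python3 - <<'E'
from h import *
from scipy.optimize import least_squares
S=lambda U,V:('scene',(U+.5)/4-.5+235,(V+.5)/4-.5+145)
obs=[(S(153,148),(-1,-1,.1)),(S(220,131),(-1,1,.1)),(S(249,180),(1,1,.1)),(S(180,203),(1,-1,.1)),(S(182,236),(1,-1,.05)),(S(250,217),(1,1,.05))]
def f(p):
    c,s=np.cos(p[2]),np.sin(p[2]);r=[]
    for o,(a,b,z) in obs: r+=list(proj(o[0],[p[0]+.03*(c*a-s*b),p[1]+.03*(s*a+c*b),z])[0]-np.array(o[1:]))
    return r
r=least_squares(f,[.45,-.04,-.3]);print(r.x.round(4),np.degrees(r.x[2]).round(1),r.fun.round(1))
s=cv2.imread('pics/t4.png');h=cv2.cvtColor(s,cv2.COLOR_BGR2HSV)
cv2.imwrite('pics/c5.png',np.hstack([cv2.resize(s[205:240,380:415],None,fx=10,fy=10,interpolation=cv2.INTER_CUBIC),cv2.resize(s[158:193,341:376],None,fx=10,fy=10,interpolation=cv2.INTER_CUBIC)]))
E
```

```text
[ 0.4473 -0.0385 -0.3438] -19.7 [-0.4  0.2  0.4 -0.8  0.2 -0.8 -0.5 -1.  -0.1  1.6  0.3  0.8]
```

View pics/c5.png

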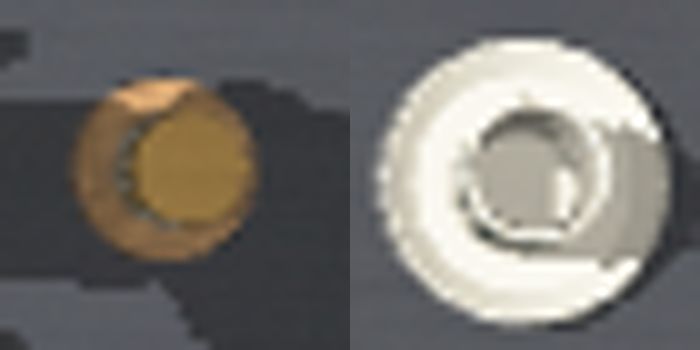

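```bash
python3 - <<'E'
from h import *
print('tin',ray('top',398.75,221.25,.051),'mat',ray('top',396.15,221.35,.006))
print('cup',ray('top',359.05,175.25,.068),'saucer',ray('top',358.05,175.65,.012))
# scene: cup rim (226,424) tin top in 6x crop
print('cup sc',ray('scene',235+226/4-.4,145+424/4-.4,.068),'tin sc',ray('scene',185+535/6-400/6-.4,235+80/6-.4,.051))
E
```

```text
tin [ 0.4439 -0.34  ] mat [ 0.4447 -0.3388]
cup [ 0.627  -0.1779] saucer [ 0.633  -0.1804]
cup sc [ 0.6334 -0.1774] tin sc [ 0.4485 -0.3407]
```

```bash
python3 -m jog '[[[0.01,0,0],[0.03,0,-0.001],0.085],[[0.01,0,0],[0.06,0,-0.001],0.085],[[0.01,0,0],[0.08,0,-0.001],0.085],[[0.01,0,0],[0.095,0,-0.001],0.085],[[0.01,0,0],[0.105,0,-0.001],0.085],[[0.01,0,0],[0.11,0,-0.001],0.085],[[0.01,0,0],[0.11,0,-0.001],0.085],[[0.01,0,0],[0.11,0,-0.001],0.085]]' 30; python3 -c "
from h import *
plan(.449,-.040,.058,-108.5)"
```

```text
time: 13.87
position: [0.4497, -0.0398, 0.0587]
eef_rot: [0.413, 0.574, 0.413, -0.574]
ft_force: [-0.1, -0.4, 0.1]
width: 0.997
{'time': 13.8667, 'qpos': [-0.4371, 0.4647, 0.5414, 2.2227, -0.4508, 0.5585, 0.1216], 'position': [0.4497, -0.0398, 0.0587], 'eef_rot': [0.413, 0.5743, 0.4127, -0.5739], 'ft_force': [-0.0797, -0.3895, 0.1238], 'width': 0.9967}
turn [-0.0011 -0.0002 -0.0007] shift [ 0.0007 -0.0006  0.0004] rows 0.024027319624216722
```

```bash
python3 -m jog '[[[0,0,0],[0,0,0],0.072],[[0,0,0],[0,0,0],0.065],[[0,0,0],[0,0,0],0.058],[[0,0,0],[0,0,0],0.052],[[0,0,0],[0,0,0],0.05],[[0,0,0],[0,0,0],0.05],[[0,0,0],[0,0,0],0.05],[[0,0,0],[-0.01,0,0],0.05],[[0,0,0],[-0.03,0,0],0.05],[[0,0,0],[-0.03,0,0],0.05]]'; python3 -c "
from h import *
plan(.4525,.3455,.12,-104.2)"
```

```text
time: 14.7
position: [0.4511, -0.0395, 0.091]
eef_rot: [0.414, 0.575, 0.412, -0.573]
ft_force: [1.3, -0.2, -1.2]
width: 0.694
{'time': 14.7, 'qpos': [-0.4891, 0.4008, 0.5995, 2.2119, -0.3873, 0.6246, 0.0677], 'position': [0.4511, -0.0395, 0.091], 'eef_rot': [0.4138, 0.5754, 0.4121, -0.5726], 'ft_force': [1.2992, -0.1662, -1.1926], 'width': 0.6944}
turn [-0.0756 -0.0017 -0.0043] shift [-0.0289 -0.1209 -0.3656] rows 9.259410578538041
```

```bash
python3 -m jog '[[[0,0,0],[-0.035,0,0],0.05],[[0,0,0],[-0.05,-0.01,-0.03],0.05],[[-0.02,0,0],[-0.05,-0.022,-0.067],0.05],[[-0.03,0,0],[-0.05,-0.034,-0.104],0.05],[[-0.04,0,0],[-0.05,-0.046,-0.14],0.05],[[-0.05,0,0],[-0.05,-0.058,-0.176],0.05],[[-0.06,0,0],[-0.05,-0.07,-0.212],0.05],[[-0.075,0,0],[-0.045,-0.082,-0.248],0.05],[[-0.075,0,0],[-0.04,-0.094,-0.284],0.05],[[-0.075,0,0],[-0.03,-0.106,-0.32],0.05]]';python3 -m jog '[[[0,0,0],[0,-0.01,-0.03],0.05],[[0,0,0],[0,-0.0145,-0.045],0.05],[[0,0,0],[0,-0.0145,-0.045],0.05],[[0,0,0],[0,-0.0145,-0.045],0.05],[[0,0,0],[0,-0.0145,-0.045],0.05]]'; python3 -c "
from h import *
plan(.4525,.3455,.014,-104.2)"
```

```text
time: 15.53
position: [0.4503, 0.3003, 0.119]
eef_rot: [0.434, 0.559, 0.435, -0.557]
ft_force: [1.0, 0.7, -0.3]
width: 0.701
time: 15.95
position: [0.4477, 0.3431, 0.1184]
eef_rot: [-0.434, -0.558, -0.433, 0.559]
ft_force: [0.6, -0.0, -1.6]
width: 0.696
{'time': 15.95, 'qpos': [-1.1163, 0.5033, 0.5173, 1.9318, -0.3399, 0.7935, -0.6606], 'position': [0.4477, 0.3431, 0.1184], 'eef_rot': [-0.4341, -0.5582, -0.4335, 0.5586], 'ft_force': [0.6231, -0.0245, -1.6166], 'width': 0.6959}
turn [-0.0021  0.0011 -0.0003] shift [ 0.1044  0.0041 -0.0036] rows 2.506305076443577
```

```bash
python3 -m jog '[[[0,0,0],[0.02,0.004,-0.003],0.05],[[0,0,0],[0.045,0.004,-0.003],0.05],[[0,0,0],[0.065,0.004,-0.003],0.05],[[0,0,0],[0.08,0.004,-0.003],0.05],[[0,0,0],[0.09,0.004,-0.003],0.05],[[0,0,0],[0.094,0.004,-0.003],0.05],[[0,0,0],[0.094,0.004,-0.003],0.05],[[0,0,0],[0.094,0.004,-0.003],0.05]]'; python3 -c "
from h import *
plan(.4525,.3455,.015,-104.2)"
```

```text
time: 16.62
position: [0.4527, 0.3465, 0.025]
eef_rot: [0.434, 0.559, 0.434, -0.558]
ft_force: [-0.0, -0.3, -1.5]
width: 0.695
{'time': 16.6167, 'qpos': [-1.0404, 0.6565, 0.4269, 1.9454, -0.4425, 0.6309, -0.5786], 'position': [0.4527, 0.3465, 0.025], 'eef_rot': [0.434, 0.5586, 0.4339, -0.5579], 'ft_force': [-0.0076, -0.3288, -1.4662], 'width': 0.6953}
turn [-0.0014 -0.0007 -0.0007] shift [0.01   0.     0.0011] rows 0.24156170120478
```

```bash
python3 -m jog '[[[0,0,0],[0.005,0,0.001],0.05],[[0,0,0],[0.0075,0,0.001],0.05],[[0,0,0],[0.009,0,0.001],0.05],[[0,0,0],[0.01,0,0.001],0.05],[[0,0,0],[0.01,0,0.001],0.05],[[0,0,0],[0.01,0,0.001],0.05]]'; python3 -c "
from h import *
plan(.4525,.3455,.015,-104.2)"
```

```text
time: 17.12
position: [0.4517, 0.3461, 0.0152]
eef_rot: [0.434, 0.558, 0.435, -0.558]
ft_force: [-2.1, -2.3, 6.4]
width: 0.698
{'time': 17.1167, 'qpos': [-1.032, 0.6715, 0.4155, 1.948, -0.4524, 0.6137, -0.5693], 'position': [0.4517, 0.3461, 0.0152], 'eef_rot': [0.4341, 0.5581, 0.4345, -0.558], 'ft_force': [-2.1285, -2.2944, 6.4077], 'width': 0.6982}
turn [-0.0002 -0.0005  0.0004] shift [0.0002 0.0009 0.0004] rows 0.02403890066823748
```

The tin is down with 6 N of contact. Release and rise, then look.

```bash
python3 -m jog '[[[0,0,0],[-0.0003,0,0],0.06],[[0,0,0],[-0.0003,0,0],0.065],[[0,0,0],[-0.0003,0,0],0.072],[[0,0,0],[-0.0003,0,0],0.08],[[0,0,0],[-0.0003,0,0],0.085],[[0,0,0],[-0.02,0,0],0.085],[[0,0,0],[-0.05,0,0],0.085],[[0,0,0],[-0.08,0,0],0.085],[[0,0,0],[-0.105,0,0],0.085],[[0,0,0],[-0.105,0,0],0.085]]'; python3 -c "
from h import *
plan(.4628,.0128,.12,-107.1)"
```

```text
time: 17.95
position: [0.4545, 0.3478, 0.1241]
eef_rot: [0.434, 0.561, 0.435, -0.555]
ft_force: [1.3, 0.5, 0.0]
width: 0.997
{'time': 17.95, 'qpos': [-1.1161, 0.5033, 0.5224, 1.9158, -0.343, 0.8018, -0.6561], 'position': [0.4545, 0.3478, 0.1241], 'eef_rot': [0.4339, 0.5611, 0.4345, -0.555], 'ft_force': [1.3431, 0.4972, 0.0004], 'width': 0.9966}
turn [ 0.05   -0.0075 -0.0043] shift [0.0021 0.0904 0.3227] rows 8.036357600943155
```

```bash
python3 -m jog '[[[0.05,0,0],[0,0.011,0.038],0.085],[[0.05,0,0],[0,0.022,0.076],0.085],[[0.05,0,0],[0,0.033,0.115],0.085],[[0.05,0,0],[0,0.044,0.153],0.085],[[0.05,0,0],[0,0.055,0.191],0.085],[[0.05,0,0],[0,0.066,0.23],0.085],[[0.05,0,0],[0,0.078,0.265],0.085],[[0.05,0,0],[0,0.089,0.3],0.085],[[0.05,0,0],[0,0.093,0.321],0.085],[[0.05,0,0],[0,0.093,0.321],0.085]]'; python3 -m jog '[[[0,0,0],[0,0,0],0.085],[[0,0,0],[0,0,0],0.085]]'; python3 -c "
from h import *
plan(.4628,.0128,.005,-107.1)
s=snap('scene','s6');t=snap('top','t6')
f=lambda a,k:cv2.resize(a,None,fx=k,fy=k,interpolation=cv2.INTER_CUBIC)
cv2.imwrite('pics/c6.png',np.hstack([f(s[165:235,255:345],5),f(s[125:195,330:400],5)])[:,:,::-1])"
```

```text
time: 18.78
position: [0.4626, 0.0066, 0.1193]
eef_rot: [-0.418, -0.57, -0.417, 0.571]
ft_force: [0.9, -0.8, -0.1]
width: 0.994
time: 18.95
position: [0.463, 0.0126, 0.119]
eef_rot: [-0.42, -0.569, -0.421, 0.569]
ft_force: [-0.0, -0.5, 0.5]
width: 0.992
{'time': 18.95, 'qpos': [-0.6134, 0.3595, 0.611, 2.1705, -0.3198, 0.6984, -0.0821], 'position': [0.463, 0.0126, 0.119], 'eef_rot': [-0.4202, -0.5685, -0.4205, 0.5686], 'ft_force': [-0.0007, -0.5448, 0.5198], 'width': 0.9918}
turn [ 0.0009 -0.0002  0.0005] shift [ 1.14e-01 -2.00e-04 -1.00e-04] rows 2.7339660498947977
```

View pics/c6.png

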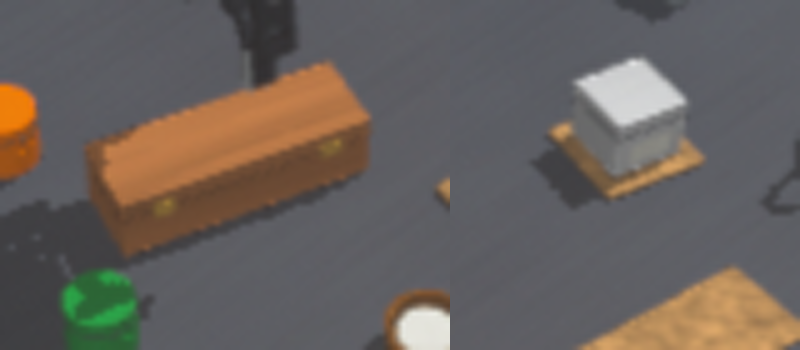

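The square tin is square on its mat. The chest is clear, with corners at crop (88,147), (330,64), (370,120), (123,207). Refit of both.

```bash
python3 - <<'E'
from h import *
from scipy.optimize import least_squares
def fit(obs,hx,hy,g,o):
    def f(p):
        c,s=np.cos(p[2]),np.sin(p[2]);r=[]
        for U,V,a,b,z in obs: r+=list(proj('scene',[p[0]+hx*c*a-hy*s*b,p[1]+hx*s*a+hy*c*b,z])[0]-np.array([(U+.5)/5-.5+o[0],(V+.5)/5-.5+o[1]]))
        return r
    r=least_squares(f,g);print(r.x.round(4),np.degrees(r.x[2]).round(1),r.fun.round(1))
fit([(88,147,-1,-1,.05),(330,64,-1,1,.05),(370,120,1,1,.05),(123,207,1,-1,.05),(127,257,1,-1,0),(366,165,1,1,0)],.031,.09,[.46,.01,-.3],(255,165))
fit([(573-450,87,-1,-1,.056),(190,58,-1,1,.056),(237,103,1,1,.056),(172,133,1,-1,.056),(170,175,1,-1,.006)],.03,.03,[.45,.345,-.25],(330,125))
E
```

```text
[ 0.463   0.0131 -0.2918] -16.7 [-0.8 -0.4 -0.2 -1.   0.5 -0.5 -0.2  0.2 -0.1  0.5  0.8  0.8]
[ 0.4522  0.3454 -0.1907] -10.9 [ 0.1 -0.4 -0.2 -0.2  0.4 -0.3  0.2 -0.5 -0.6  1.4]
```

```bash
python3 -m jog '[[[0,0,0],[0.03,0,0],0.085],[[0,0,0],[0.06,0,0],0.085],[[0,0,0],[0.085,0,0],0.085],[[0,0,0],[0.1,0,0],0.085],[[0,0,0],[0.108,0,0],0.085],[[0,0,0],[0.112,0,0],0.085],[[0,0,0],[0.112,0,0],0.085],[[0,0,0],[0.112,0,0],0.085]]' 45; python3 -m jog '[[[0,0,0],[0,0,0],0.072],[[0,0,0],[0,0,0],0.065],[[0,0,0],[0,0,0],0.06],[[0,0,0],[0,0,0],0.055],[[0,0,0],[0,0,0],0.052],[[0,0,0],[0,0,0],0.052],[[0,0,0],[0,0,0],0.052],[[0,0,0],[0,0,0],0.052]]'; python3 -m jog '[[[0,0,0],[-0.01,0,0],0.052],[[0,0,0],[-0.03,0,0],0.052],[[0,0,0],[-0.06,0,0],0.052],[[0,0,0],[-0.06,0,0],0.052],[[0,0,0],[-0.06,0,0],0.052]]'; python3 -c "
from h import *
plan(.6163,.1995,.10,-97.7)"
```

```text
time: 19.72
position: [0.4637, 0.0123, 0.0078]
eef_rot: [0.421, 0.569, 0.42, -0.568]
ft_force: [0.5, 0.5, 0.0]
width: 0.995
time: 20.38
position: [0.4638, 0.0122, 0.0083]
eef_rot: [0.42, 0.569, 0.42, -0.568]
ft_force: [-0.4, 0.5, 4.8]
width: 0.721
time: 20.8
position: [0.4639, 0.0124, 0.0687]
eef_rot: [0.421, 0.57, 0.42, -0.567]
ft_force: [0.7, 0.9, -4.9]
width: 0.72
{'time': 20.8, 'qpos': [-0.5511, 0.4581, 0.5458, 2.1926, -0.4275, 0.5895, 0.0114], 'position': [0.4639, 0.0124, 0.0687], 'eef_rot': [0.4207, 0.5698, 0.42, -0.5674], 'ft_force': [0.666, 0.8833, -4.9355], 'width': 0.72}
turn [-0.1632 -0.0018 -0.003 ] shift [-0.0306  0.0909 -0.2236] rows 5.833906777594421
```

```bash
python3 -m jog '[[[0,0,0],[-0.02,0.005,-0.015],0.052],[[-0.02,0,0],[-0.03,0.018,-0.045],0.052],[[-0.05,0,0],[-0.03,0.031,-0.077],0.052],[[-0.08,0,0],[-0.03,0.045,-0.11],0.052],[[-0.11,0,0],[-0.03,0.058,-0.143],0.052],[[-0.14,0,0],[-0.03,0.071,-0.175],0.052],[[-0.163,0,0],[-0.03,0.082,-0.2],0.052],[[-0.163,0,0],[-0.03,0.091,-0.2235],0.052],[[-0.163,0,0],[-0.03,0.091,-0.2235],0.052],[[-0.163,0,0],[-0.03,0.091,-0.2235],0.052]]'; python3 -m jog '[[[0,0,0],[0,0,0],0.052],[[0,0,0],[0,0,0],0.052]]'; python3 -c "
from h import *
plan(.6163,.1995,.014,-97.7)"
```

```text
time: 21.63
position: [0.6146, 0.2003, 0.095]
eef_rot: [-0.465, -0.531, -0.466, 0.533]
ft_force: [-0.8, -1.0, -3.9]
width: 0.718
time: 21.8
position: [0.6145, 0.1973, 0.0963]
eef_rot: [-0.464, -0.532, -0.465, 0.534]
ft_force: [-0.1, -1.0, -3.5]
width: 0.722
{'time': 21.8, 'qpos': [-0.7224, 0.6571, 0.5052, 1.7341, -0.401, 0.8575, -0.175], 'position': [0.6145, 0.1973, 0.0963], 'eef_rot': [-0.4645, -0.5321, -0.4649, 0.5339], 'ft_force': [-0.135, -1.0033, -3.4706], 'width': 0.7222}
turn [-0.0023  0.0015  0.0021] shift [ 0.0823  0.0016 -0.0026] rows 1.974528035646748
```

```bash
python3 -m jog '[[[0,0,0],[0.025,0.001,-0.002],0.052],[[0,0,0],[0.045,0.001,-0.002],0.052],[[0,0,0],[0.06,0.001,-0.002],0.052],[[0,0,0],[0.068,0.001,-0.002],0.052],[[0,0,0],[0.071,0.001,-0.002],0.052],[[0,0,0],[0.071,0.001,-0.002],0.052],[[0,0,0],[0.071,0.001,-0.002],0.052]]'; python3 -c "
from h import *
plan(.6163,.1995,.014,-97.7)"
```

```text
time: 22.38
position: [0.6176, 0.2006, 0.0271]
eef_rot: [0.465, 0.533, 0.465, -0.532]
ft_force: [0.7, 0.5, -3.9]
width: 0.717
{'time': 22.3833, 'qpos': [-0.6874, 0.7553, 0.4531, 1.7437, -0.4569, 0.7477, -0.1366], 'position': [0.6176, 0.2006, 0.0271], 'eef_rot': [0.4652, 0.5331, 0.4648, -0.5323], 'ft_force': [0.6922, 0.4902, -3.8891], 'width': 0.7174}
turn [-0.0011 -0.0005 -0.0012] shift [ 0.0131 -0.0012  0.0012] rows 0.3164995919826704
```

```bash
python3 -m jog '[[[0,0,0],[0.005,-0.001,0.001],0.052],[[0,0,0],[0.008,-0.001,0.001],0.052],[[0,0,0],[0.01,-0.001,0.001],0.052],[[0,0,0],[0.011,-0.001,0.001],0.052],[[0,0,0],[0.012,-0.001,0.001],0.052],[[0,0,0],[0.0125,-0.001,0.001],0.052],[[0,0,0],[0.0125,-0.001,0.001],0.052]]'; python3 -c "
from h import *
plan(.6163,.1995,.014,-97.7)"
```

```text
time: 22.97
position: [0.6158, 0.1999, 0.0144]
eef_rot: [0.465, 0.533, 0.465, -0.533]
ft_force: [-3.5, -1.0, 2.5]
width: 0.72
{'time': 22.9667, 'qpos': [-0.6805, 0.7714, 0.4427, 1.7487, -0.4664, 0.7277, -0.1283], 'position': [0.6158, 0.1999, 0.0144], 'eef_rot': [0.465, 0.5326, 0.4653, -0.5325], 'ft_force': [-3.4618, -1.0385, 2.4658], 'width': 0.7196}
turn [-0.0006 -0.0004  0.0002] shift [0.0004 0.0005 0.0003] rows 0.018887155959569468
```

Touchdown. Release, rise, then back away toward the robot so the pictures are clear.

```bash
python3 -m jog '[[[0,0,0],[0,0,0],0.062],[[0,0,0],[0,0,0],0.067],[[0,0,0],[0,0,0],0.074],[[0,0,0],[0,0,0],0.08],[[0,0,0],[0,0,0],0.085],[[0,0,0],[-0.02,0,0],0.085],[[0,0,0],[-0.05,0,0],0.085],[[0,0,0],[-0.09,0,0],0.085],[[0,0,0],[-0.13,0,0],0.085],[[0,0,0],[-0.16,0,0],0.085]]'; python3 -m jog '[[[0,0,0],[0,-0.04,0.01],0.085],[[0,0,0],[0,-0.08,0.04],0.085],[[0,0,0],[0,-0.11,0.07],0.085],[[0,0,0],[0,-0.14,0.1],0.085],[[0,0,0],[0,-0.16,0.13],0.085],[[0,0,0],[0,-0.17,0.16],0.085],[[0,0,0],[0,-0.18,0.18],0.085],[[0,0,0],[0,-0.18,0.18],0.085],[[0,0,0],[0,-0.18,0.18],0.085]]'; python3 -c "
from h import *
st()
s=snap('scene','s7');t=snap('top','t7')
f=lambda a,k:cv2.resize(a,None,fx=k,fy=k,interpolation=cv2.INTER_CUBIC)
cv2.imwrite('pics/c7.png',np.hstack([f(s[130:225,335:415],5),f(t[150:245,210:300],5)[:475]])[:,:,::-1])"
```

```text
time: 23.8
position: [0.6169, 0.1998, 0.1771]
eef_rot: [0.465, 0.534, 0.465, -0.532]
ft_force: [-0.0, 0.8, 0.0]
width: 0.995
time: 24.55
position: [0.4132, 0.0452, 0.1743]
eef_rot: [0.464, 0.534, 0.465, -0.532]
ft_force: [0.1, 0.4, 0.4]
width: 0.994
{'time': 24.55, 'qpos': [-0.7995, 0.1569, 0.6749, 2.2354, -0.1403, 0.7868, -0.1687], 'position': [0.4132, 0.0452, 0.1743], 'eef_rot': [0.4644, 0.5338, 0.4647, -0.5324], 'ft_force': [0.126, 0.4202, 0.449], 'width': 0.9944}
```

View pics/c7.png

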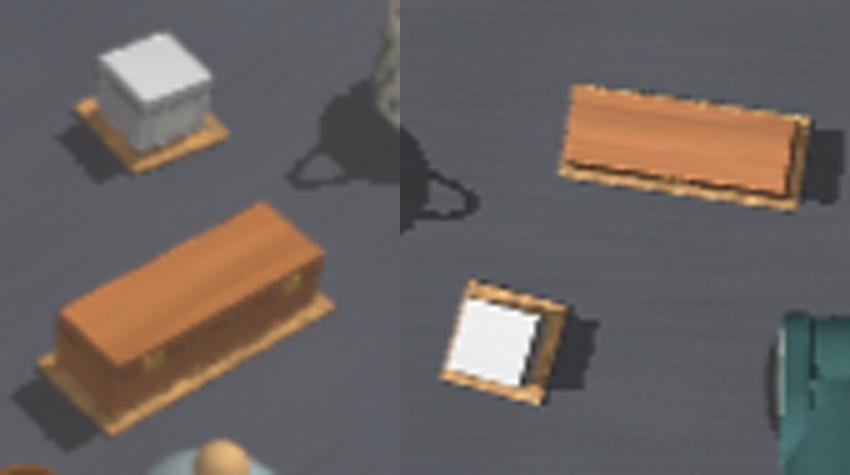

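View pics/s7.png

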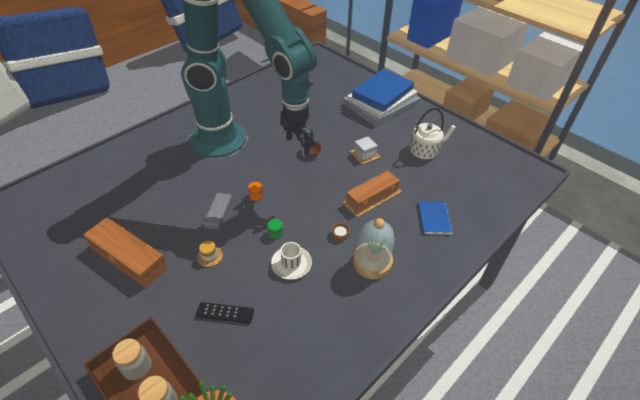

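All four are placed upright in the scene view: cup (291,258), round tin (208,250), square tin (366,150), chest (372,193). As a last numeric check I'll overlay the ideal outlines on both cameras.

```bash
python3 - <<'E'
from h import *
def circ(c,r,z):
    a=np.linspace(0,2*np.pi,60);return np.c_[c[0]+r*np.cos(a),c[1]+r*np.sin(a),a*0+z]
def rect(c,hx,hy,y,z):
    y=np.radians(y);k=np.array([[1,1],[1,-1],[-1,-1],[-1,1],[1,1]])*[hx,hy];R=np.array([[np.cos(y),-np.sin(y)],[np.sin(y),np.cos(y)]]);return np.c_[k@R.T+c,np.full(5,z)]
cu,rt,sq,ch=(.6315,-.1785),(.4445,-.3385),(.4525,.3455),(.6163,.1995)
items=[(cu,[circ(cu,.030,.068),circ(cu,.027,.006),circ(cu,.06,.014)]),(rt,[circ(rt,.023,.051),circ(rt,.038,.006)]),(sq,[rect(sq,.03,.03,-14.1,.056),rect(sq,.0425,.0425,-14.1,.006)]),(ch,[rect(ch,.031,.09,-7.7,.056),rect(ch,.04,.1,-7.7,.006)])]
rows=[]
for n,f,h in(('scene','s7',(26,22,20,33)),('top','t7',(18,14,16,28))):
    im=cv2.imread(f'pics/{f}.png');out=[]
    for (c,L),w in zip(items,h):
        p=proj(n,[c[0],c[1],.03])[0].astype(int);k=200/(2*w)
        a=cv2.resize(im[p[1]-w:p[1]+w,p[0]-w:p[0]+w],(200,200),interpolation=cv2.INTER_CUBIC)
        for q in L:
            g=((proj(n,q)-(p-w)+.5)*k).astype(np.int32);cv2.polylines(a,[g],False,(255,0,255),1)
        out.append(a)
    rows.append(np.hstack(out))
cv2.imwrite('pics/c8.png',np.vstack(rows))
t=cv2.imread('pics/t7.png');m=(t[195:245,210:250].min(2)>190).astype(np.uint8)
pts=max(cv2.findContours(m,0,1)[0],key=len)[:,0]+[210,195]
print(cv2.minAreaRect((1000*np.array([ray('top',*q,.056) for q in pts])).astype(np.float32)))
E
```

```text
((451.19256591796875, 345.4791259765625), (57.7864990234375, 57.53178787231445), 75.29476165771484)
```

View pics/c8.png

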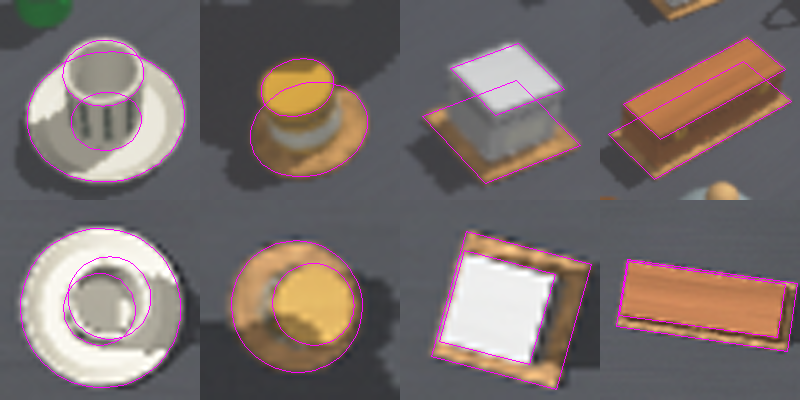

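The outlines fit in both cameras to about 1–2 mm, and the square tin's yaw is -14.7° against -14.1° for its mat. Handing in.

```bash
python3 -c "
from h import *
st();print(order.sign_off())"
```

```text
{'time': 24.65, 'qpos': [-0.8006, 0.1593, 0.6732, 2.2332, -0.1405, 0.7868, -0.1687], 'position': [0.4141, 0.0464, 0.1742], 'eef_rot': [0.4655, 0.533, 0.4651, -0.532], 'ft_force': [-0.1184, 0.02, 0.2393], 'width': 0.9976}
the job is handed in; nothing more can be done
None
```

The table is laid and the job is handed in. I moved the cup to the saucer, then the round tin, the square tin and the chest to their mats. It took 24.7 s, and the gripper finished open and clear of everything.

- **Set-down:** I lowered each thing until it touched. The firmest contact read at set-down was about 12 N, with the round tin.
- **Position:** In the last pictures from both cameras, everything stands upright. The outlines drawn for the ideal places fit to about 1–2 mm.
- **Alignment:** The square tin measured -14.7° against its mat's -14.1°. I checked the chest's alignment only by its outline.
- **Teapot and cloche:** They looked unmoved in the last scene picture. I did not measure them.
- **Readings that disagreed:**
  - A hand-picked reading from the top camera put the cup about 5 mm off centre. The scene camera and the final outlines put it in the middle.
  - A rough corner fit put the square tin at -10.9°. I take that as pixel noise, given the better -14.7° measurement.

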